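# Switch the gas manifold to the green outlet

## Task

On the round gas manifold, swing the selector lever by its black knob until its white tip points at the outlet with the green collar, then let go. The lever can turn endlessly either way: go the shorter way round, so that it never sweeps across the outlet with the red collar.

Things in the scene. Friction and masses are not known exactly. Their poses are not given: they have to be found in the camera images.
- manifold: Round grey manifold fixed to the table, 216 mm across, flange 20 mm high. Origin: on the lever's upright pivot axis, at table level; z up. A dark steel lever lies on its hub, top 64 mm above the table (72 mm at the pivot). It turns endlessly both ways, takes 2.5 N at its knob and stays where left. A blue outlet and the inlet pipe are on the +x side.
- pointer (a point): Point on the line of the lever's white tip, 84 mm from the pivot, 58 mm above the table (the tip ends at 77 mm): over the collar's middle when the lever points at an outlet. The black knob stands on the line from the pivot to this point, 50 mm from the pivot: upright, round, 22 mm thick, 65 to 111 mm above the table. It spins freely, so a gripper holding it need not turn.
- outlet_green: Upright brass outlet with a green collar, 27 mm across, 30 mm high, fixed on the flange (its top 50 mm above the table). Origin: centre of its underside, 84 mm from the pivot. It stands 100 degrees to one side of the manifold's -x direction and the red one as far to the other side; which is on which side varies.
- outlet_red: The same outlet with a red collar, on the other side, also fixed. The lever must not sweep across it. Origin: centre of its underside.
Not all that is in view belongs to the job. What is meant by the manifold is not yellow, and is the larger of those in its own colour.

How it is judged:
By the outcome, as a careful person would: the job done as asked, in the order asked, and still so for the second after the job is handed in, with the robot touching nothing.
It also fails if it takes over 29 s, if anything falls off the work surface, if the arm or the gripper's body presses on something with over 40 N, if the wrist force passes 120 N, or if a joint passes its speed limit or range.

## Robot

A 6-joint arm with a two-finger parallel gripper is mounted at the origin on the work surface; the furniture and walls round the work are solid. World frame = base frame: x ahead of the robot, y to its left, z up, the work surface at z = 0. Lengths are in mm, angles in degrees, forces in N, time in s.
With the tool pointing down it reaches from about 300 to 850 mm from the base axis. Payload 4.2 kg.
Tool frame: the origin (TCP) lies midway between the tips of the shut fingers; the grasp point (between the pads) lies 19 mm behind it (env.hold_point_z is the z of the grasp point in the tool frame, in mm); z points along the fingers, y is the direction in which the jaws open and shut (so a half turn about z gives the same grasp; the last joint's range is limited). The gripper opens to 91 mm and grips with 3 to 60 N. Pads are 32 mm wide; open, the fingers measure 118 mm over their backs; the gripper's body (76 mm by 178 mm) begins 60 mm behind the grasp point.
Start: joints at [75.172, 18.312, 89.639, -0, 72.044, -1.146], TCP at [136.01, 558.699, 213.976] pointing down, gripper open.
Joint ranges: [-177.97, 177.97], [-48.28, 115.42], [12.27, 149.76], [-77.06, 257.06], [2.81, 150.46], [-146.56, 146.56]. Speed limits (degrees/s): [147.25, 147.25, 180, 180, 180, 180].

## Interface

Orientations are given as [roll, pitch, yaw] about the fixed x, y, z axes, in that order (R = Rz(yaw) Ry(pitch) Rx(roll)).
In Python, from workcell import env, grab_frame, camera_params, spotter gives the robot as it stands. The module is installed in compiled form; this text tells all that it offers.
- The arm moves only by the shell command python3 -m jog 'ROWS' [FORCE]. ROWS is text: rows parted by semicolons, each of 7 numbers parted by spaces: the turn, a rotation vector about the world's x, y, z in units of 5 degrees (1.0 is 5 degrees), then the shift along the world's x, y, z in units of 25 mm (1.0 is 25 mm), then the opening, from 0 (shut) to 1 (fully open). A call has 1 to 5 rows; each row is the pose to reach, as a shift and turn from the pose commanded when the call began; what a row does not reach only later rows make up. A row lasts 1/8 s, in which the tool goes at most 62.5 mm and 10.7 degrees, less where a joint would pass 70% of its speed; a pose out of reach is approached as far as the arm can. A call with a gripper value outside its range is refused whole. The fingers move at their own pace and stop on an object; FORCE is the grip in N (left out, the last holds). Time passes only in rows, so rows that repeat a pose let the fingers close. It gives the time, the measured TCP pose, the force and the opening at its end, in the units of the state.
- env.state(): the state, without advancing time (a new reading comes with each control period).
- grab_frame(name): name is "side" or "top" or "wrist"; returns the picture (420x560x3 uint8, red, green, blue); there is no depth.
- camera_params(name): a dict with "K" (3x3 intrinsics, pixels), "rvec" (rotation vector, rad) and "tvec" (3), from world to camera coordinates, as OpenCV has them. Camera axes: x right, y down, z forward; pixel columns grow to the right and rows downward; lengths in mm; the calibration is good to about 2 mm. A picture is of the moment at which its call begins: read the wrist's pose just before it. camera_params takes no time and is no camera call; for the wrist camera it gives the pose at the moment of the call.
- env.job_done(): hands the job in, once; it reports no verdict.
Trained networks look in the newest picture that a camera, given by its name, has taken for a name from the list of things; names that differ only in an ending like _2 or _b are one class to them, and where a whole thing is asked for, a point or a joint stands for the part that bears it (a point fixed in the world has none). Each returns a list of dicts, best first, with "conf" (0 to 1); they miss things now and then, are a little off and sometimes report something else, mostly with a low value. They report only what shows in the picture. A call takes as long as a camera call. They do not tell look-alikes from the thing itself.
- spotter.look_for(query, camera): "box" ([left, top, width, height] in pixels, round what is visible of it).
- spotter.trace(query, camera): "region" (420x560 bool, what is visible of it) and "box" ([left, top, width, height] in pixels, round what is visible of it).
The state is a dict: "time_s": time; "qpos": joint angles; "qvel": joint speeds; "effort": joint torques, N m; "ee_pos": TCP position; "ee_rot": TCP orientation; "force": force on the tool from outside, world axes, zero at the start; "torque": the same for the moment, N m; "gripper_width": finger opening in mm.
Only numpy, scipy, OpenCV 4.12 (cv2) and the standard library are available. Lean on these libraries where they do the work, as an engineer would, in place of code of your own. Each camera call takes 0.05 s, during which the arm holds its last target. There are 200 camera calls.

## Working session

There is one attempt and no reset: what is moved stays moved. The work goes in short steps, Python scripts to look and compute and a shell command to move; the robot and the scene stay as the last step left them, time stands still between calls to the robot, and variables do not carry over. Pictures are saved under pics/ and viewed, about 8 in all and at most 12, crops included, and the job is handed in when it is done.

```bash
mkdir -p pics
cat > h.py <<'E'
import numpy as np, cv2
from workcell import env, grab_frame, camera_params, spotter
def ray(cam,u,v,z):
    p=camera_params(cam);R=cv2.Rodrigues(np.array(p["rvec"],float))[0];t=np.array(p["tvec"],float).ravel()
    d=R.T@np.linalg.inv(np.array(p["K"]))@np.array([u,v,1.]);c=-R.T@t
    return c+d*(z-c[2])/d[2]
def proj(cam,P):
    p=camera_params(cam)
    return cv2.projectPoints(np.array(P,float).reshape(-1,1,3),np.array(p["rvec"],float),np.array(p["tvec"],float),np.array(p["K"],float),None)[0].reshape(-1,2)
E
python3 - <<'E'
from h import *
s=env.state();print(s["time_s"],s["ee_pos"],s["ee_rot"],s["gripper_width"],env.hold_point_z)
for c in ["top","side"]:
    im=grab_frame(c);cv2.imwrite(f"pics/{c}0.png",im[:,:,::-1])
    for q,z in [("manifold",20),("pointer",64),("outlet_green",50),("outlet_red",50)]:
        for r in spotter.trace(q,c)[:4]:
            v,u=np.nonzero(r["region"]);print(c,q,round(r["conf"],2),np.round(r["box"]),u.mean().round(1),v.mean().round(1),len(u),ray(c,u.mean(),v.mean(),z).round(1))
print(env.state()["time_s"])
E
```

```text
0.0 [135.88775946 558.20335553 213.13355669] [-1.79900421e+02 -1.37120281e-03  1.66319583e+02] 91.08527347942055 -18.8
top manifold 0.95 [139. 258.  96.  96.] 187.5 307.8 6573 [194.7 270.3  20. ]
top manifold 0.87 [335. 225.  61.  74.] 366.1 263.6 3437 [ 305.3 -149.8   20. ]
top manifold 0.57 [253.  98.  91. 102.] 298.2 151.3 6021 [570.8  13.6  20. ]
top pointer 0.98 [168. 303.  26.  38.] 179.4 320.1 491 [172.1 280.1  64. ]
top pointer 0.81 [363. 258.  14.  27.] 367.7 271.2 229 [ 289.6 -146.7   64. ]
top pointer 0.72 [280. 141.  26.  37.] 293.7 156.7 425 [550.3  24.9  64. ]
top outlet_green 0.51 [328. 158.  10.  11.] 331.2 163.6 121 [537.4 -62.9  50. ]
side manifold 0.68 [310. 169.  68.  40.] 345.7 191.7 1789 [ 305.9 -129.2   20. ]
side manifold 0.68 [340. 259. 151. 106.] 421.8 312.9 11234 [198.7 297.4  20. ]
side manifold 0.67 [170. 180. 105.  69.] 224.2 219.3 4339 [571.6  35.5  20. ]
side pointer 0.74 [217. 181.  34.  34.] 234.8 198.0 569 [549.1  17.8  64. ]
side pointer 0.67 [343. 165.  24.  19.] 354.9 178.6 201 [ 287.5 -110.5   64. ]
side pointer 0.57 [410. 263.  68.  42.] 446.3 283.9 1393 [165.1 278.5  64. ]
side outlet_green 0.42 [246. 190.   7.  11.] 248.5 194.5 44 [528.5 -30.4  50. ]
side outlet_green 0.25 [174. 183. 103.  67.] 224.2 219.4 4377 [557.1  88.3  50. ]
side outlet_red 0.48 [208. 218.  12.  20.] 213.8 227.9 233 [569.5 123.8  50. ]
0.5
```

View pics/top0.png

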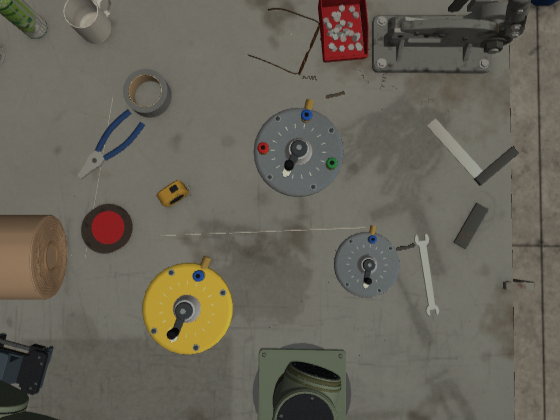

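View pics/side0.png

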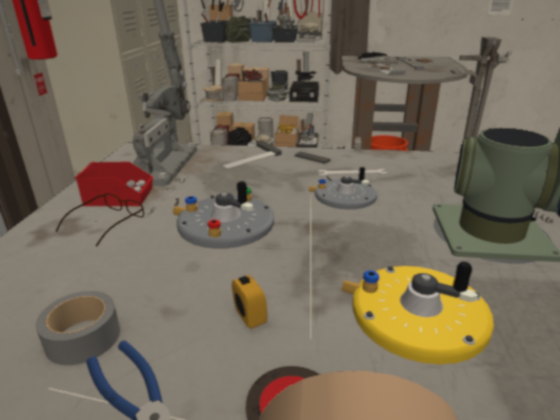

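The top view shows the large grey manifold at about (299,150). Its red collar is at (263,148), green at (332,163), blue at (306,115), and the white tip at about (287,173). The yellow and small grey manifolds are decoys. The shorter way round is through the near (-x) side. Next I measure these points by colour.

```bash
cat >> h.py <<'E'
def blobs(im,cam,roi,n=2):
    x,y,w,h=roi;hsv=cv2.cvtColor(im,cv2.COLOR_RGB2HSV);out={}
    H,S,V=[hsv[:,:,i].astype(int) for i in range(3)]
    M={"red":((H<8)|(H>172))&(S>140)&(V>70),"green":(H>45)&(H<85)&(S>110)&(V>50),"blue":(H>100)&(H<125)&(S>130)&(V>60),"white":(S<40)&(V>190),"black":(V<50)}
    Z={"red":50,"green":50,"blue":50,"white":60,"black":111}
    for k,m in M.items():
        mm=np.zeros(m.shape,np.uint8);mm[y:y+h,x:x+w]=m[y:y+h,x:x+w]
        c,l,st,ce=cv2.connectedComponentsWithStats(mm)
        for i in sorted(range(1,c),key=lambda i:-st[i,4])[:n]:
            if st[i,4]>8: print(k,st[i],ce[i].round(1),ray(cam,*ce[i],Z[k])[:2].round(1))
E
python3 - <<'E'
from h import *
im=cv2.imread("pics/top0.png")[:,:,::-1].copy()
blobs(im,"top",(245,90,105,115))
grab_frame("top")
r=[r for r in spotter.trace("manifold","top") if 250<r["box"][0]<260][0]
g=r["region"].astype(np.uint8);c=max(cv2.findContours(g,0,1)[0],key=cv2.contourArea)[:,0]
P=np.array([ray("top",u,v,20)[:2] for u,v in c])
ctr=np.median(P,0)
for _ in range(20):
    d=np.linalg.norm(P-ctr,axis=1);k=(abs(d-108)<8)
    A=np.c_[2*P[k],np.ones(k.sum())];s=np.linalg.lstsq(A,(P[k]**2).sum(1),rcond=None)[0];ctr=s[:2]
print("circle",ctr,np.sqrt(s[2]+ctr@ctr),k.sum())
cv2.imwrite("pics/top0c.png",cv2.resize(im[90:205,245:350],None,fx=5,fy=5,interpolation=2)[:,:,::-1])
E
```

```text
red [258 143  11  11  78] [262.6 147.7] [573.   97.6]
green [326 158  11  11  80] [331.4 162.9] [539.  -63.5]
blue [301 110  11  10  84] [306.2 114.6] [652.8  -3.4]
black [284 140  15  30 131] [290.  159.4] [536.2  33.6]
black [330 161   4   4  13] [331.6 162.4] [530.6 -58.6]
circle [569.68585511  13.89788129] 105.78025527758443 247
```

View pics/top0c.png

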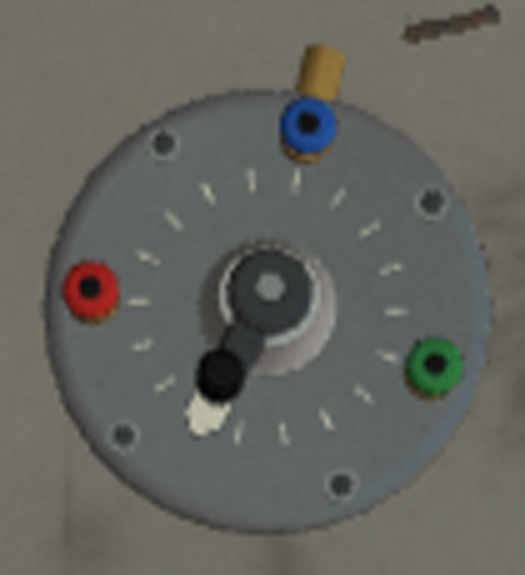

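The crop shows the pivot cap at px (299,147.6), the knob top at (289,165) and the white tip at (286.6,173). Red to green is 164.6 mm apart, which fits 84 mm radii. The pivot from the collars, (570.3,14.0), agrees with the flange circle. The blue outlet lies opposite the -x side, but the collars come out 80° from -x rather than the stated 100°. I'll check that from the wrist camera and start moving now.

```bash
python3 -m jog '0 0 0 1.2 -1.6 1.5 1; 0 0 1 3 -4 1.5 1; 0 0 2 4.5 -6 1.5 1; 0 0 3 6 -8 1.5 1; 0 0 4 7.5 -10 1.5 1'; python3 -m jog '0 0 1 1.5 -2 0 1; 0 0 2 3 -4 0 1; 0 0 2 4.5 -6 0 1; 0 0 2 6 -8 0 1; 0 0 2 6 -9 0 1'
python3 - <<'E'
from h import *
C=np.array([570.2,14.0])
for n,u,v,z in [("cap",299,147.6,72),("knob",289,165,111),("tip",286.6,173,60),("green",331.4,162.9,50),("red",262.6,147.7,50)]:
    p=ray("top",u,v,z)[:2];d=p-C;print(n,p.round(1),np.hypot(*d).round(1),np.degrees(np.arctan2(d[1],d[0])).round(1)%360)
E
```

```text
time_s: 1.23
ee_pos: [317.0, 317.1, 251.8]
ee_rot: [180.0, 0.1, -173.5]
force: [1.2, 0.7, -0.2]
gripper_width: 91.1
time_s: 1.85
ee_pos: [468.0, 91.1, 251.3]
ee_rot: [-180.0, 0.0, -163.9]
force: [0.2, 0.4, -0.2]
gripper_width: 91.3
cap [570.1  13.1] 0.9 266.0
knob [523.7  35.8] 51.4 154.9
tip [512.7  40.7] 63.4 155.1
green [539.  -63.5] 83.5 248.1
red [573.   97.7] 83.8 88.1
```

```bash
python3 -m jog '0 0 0 1 -1 0 1; 0 0 0 2 -1.9 0 1; 0 0 0 2 -1.9 0 1; 0 0 0 2 -1.9 0 1'
python3 - <<'E'
from h import *
s=env.state();print(s["ee_pos"].round(1) if hasattr(s["ee_pos"],'round') else s["ee_pos"])
im=grab_frame("wrist");cv2.imwrite("pics/w1.png",im[:,:,::-1])
blobs(im,"wrist",(0,0,560,420))
P=[(570.2,14,72)]+[(570.2+r*np.cos(a),14+r*np.sin(a),z) for r,a,z in [(50,np.radians(155),111),(84,np.radians(248),50),(84,np.radians(88),50)]]
print(proj("wrist",P).round(0))
E
```

```text
time_s: 2.35
ee_pos: [515.5, 46.5, 251.3]
ee_rot: [180.0, -0.0, -163.7]
force: [1.0, 0.5, 0.4]
gripper_width: 91.2
[515.5  46.5 251.3]
red [301 236  23  24 363] [312.2 247.2] [571.8  96.6]
green [168 168  26  24 406] [180.7 179.2] [537.9 -62.2]
blue [532   0  28  23 457] [544.   11.1] [278.6 239.2]
blue [202 293  16   4  49] [209.6 294.2] [660.7  -0.8]
white [145  23 415 108 852] [336.2  72.6] [390.1  63.2]
white [218 193  33  36 445] [230.2 207.1] [550.   -2.7]
black [    0   231   560   148 27277] [216.5 336.3] [669.3  21.3]
black [ 457  231  103   92 3451] [505.2 267. ] [519.3 268.2]
[[239. 232.]
 [269. 206.]
 [179. 180.]
 [313. 249.]]
```

View pics/w1.png

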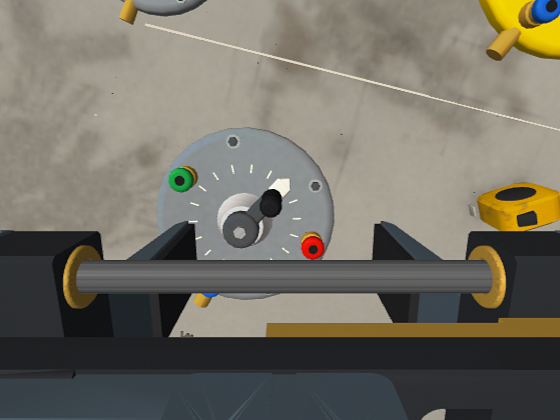

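The wrist view shows the lever with its white tip up-right at (281,187), the knob at (271,204), green at (180,180) and red at (312,247). My projected pivot, knob and collars all land within about 2 px, so the measured geometry holds. Next I check the steady pose offset.

```bash
python3 -m jog '0 0 0 0.3 -0.3 -2 1; 0 0 0 0.3 -0.3 -2.5 1;0 0 0 0.3 -0.3 -2.5 1;0 0 0 0.3 -0.3 -2.5 1'
```

```text
time_s: 2.9
ee_pos: [524.2, 39.2, 190.6]
ee_rot: [-180.0, 0.2, -163.6]
force: [1.2, 0.0, -0.5]
gripper_width: 91.4
```

```bash
python3 -m jog '0 0 0 0 -0.1 -1.5 1; 0 0 0 0 -0.16 -3 1;0 0 0 0 -0.16 -4.4 1;0 0 0 0 -0.16 -4.4 1;0 0 0 0 -0.16 -4.4 1'
```

```text
time_s: 3.52
ee_pos: [525.1, 34.9, 80.9]
ee_rot: [-180.0, 0.2, -163.7]
force: [0.4, -0.7, -0.2]
gripper_width: 91.1
```

```bash
python3 -m jog '0 0 0 0 0 0 0.2; 0 0 0 0 0 0 0.1; 0 0 0 0 0 0 0;0 0 0 0 0 0 0;0 0 0 0 0 0 0' 25
```

```text
time_s: 4.15
ee_pos: [523.5, 34.7, 79.0]
ee_rot: [180.0, -0.0, -163.7]
force: [-0.4, 0.7, 1.3]
gripper_width: 44.3
```

```bash
python3 -m jog '0 0 0 0 0 0 0; 0 0 0 0 0 0 0; 0 0 0 0 0 0 0;0 0 0 0 0 0 0;0 0 0 0 0 0 0' 25;python3 - <<'E'
import numpy as np
a0=155;p=lambda a:50*np.array([np.cos(np.radians(a)),np.sin(np.radians(a))])
for a in list(range(160,249,10))+[248]: print(a,((p(a)-p(a0))/25).round(2), (p(a)+[570,14]).round(1))
E
```

```text
time_s: 4.78
ee_pos: [523.2, 35.0, 78.9]
ee_rot: [180.0, -0.0, -163.7]
force: [-1.8, 2.4, 0.6]
gripper_width: 20.0
160 [-0.07 -0.16] [523.   31.1]
170 [-0.16 -0.5 ] [520.8  22.7]
180 [-0.19 -0.85] [520.  14.]
190 [-0.16 -1.19] [520.8   5.3]
200 [-0.07 -1.53] [523.   -3.1]
210 [ 0.08 -1.85] [526.7 -11. ]
220 [ 0.28 -2.13] [531.7 -18.1]
230 [ 0.53 -2.38] [537.9 -24.3]
240 [ 0.81 -2.58] [545.  -29.3]
248 [ 1.06 -2.7 ] [551.3 -32.4]
```

Knob gripped at 20 mm opening (nominal 22). I now swing along the arc.

```bash
python3 -m jog '0 0 0 -0.06 -0.16 0 0; 0 0 0 -0.14 -0.5 0 0; 0 0 0 -0.16 -0.85 0 0; 0 0 0 -0.13 -1.19 0 0; 0 0 0 -0.05 -1.53 0 0'
```

```text
time_s: 5.4
ee_pos: [520.7, -3.9, 78.9]
ee_rot: [179.9, -0.2, -163.7]
force: [-3.4, 3.9, 2.4]
gripper_width: 20.2
```

```bash
python3 -m jog '0 0 0 0.17 -0.32 0 0; 0 0 0 0.38 -0.6 0 0; 0 0 0 0.63 -0.85 0 0; 0 0 0 0.91 -1.05 0 0; 0 0 0 1.16 -1.17 0 0'; python3 -m jog '0 0 0 0 0 0 0; 0 0 0 0 0 0 0'
python3 - <<'E'
from h import *
im=grab_frame("top");cv2.imwrite("pics/top2.png",cv2.resize(im[90:205,245:350],None,fx=5,fy=5,interpolation=2)[:,:,::-1])
im=grab_frame("wrist");cv2.imwrite("pics/w2.png",im[:,:,::-1])
E
```

```text
time_s: 6.02
ee_pos: [550.6, -34.1, 78.9]
ee_rot: [-179.9, -0.1, -163.7]
force: [-4.2, -0.7, 2.9]
gripper_width: 20.3
time_s: 6.28
ee_pos: [551.8, -34.5, 78.9]
ee_rot: [-179.8, 0.0, -163.6]
force: [-2.8, -5.7, 0.9]
gripper_width: 20.1
```

View pics/w2.png

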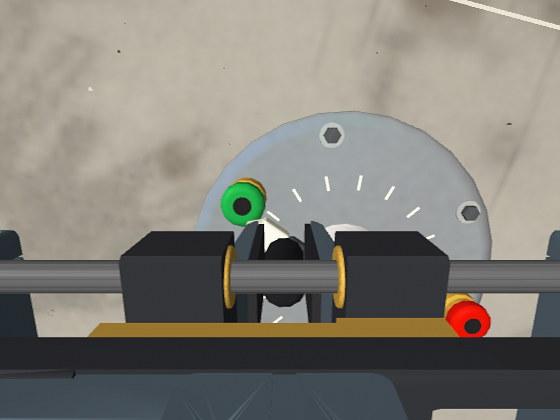

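The wrist view shows the knob held at (285,270) and the white tip next to the green collar at (243,203). I release, rise and check from above.

```bash
python3 -m jog '0 0 0 0 0 0 0.5; 0 0 0 0 0 0 1; 0 0 0 0 0 0 1; 0 0 0 0 0 0 1; 0 0 0 0 0 0 1'; python3 -m jog '0 0 0 0 0 1 1; 0 0 0 0 0 3 1; 0 0 0 0 0 5 1; 0 0 0 -2 0 6.5 1; 0 0 0 -4 0 6.5 1';  python3 -m jog '0 0 0 -2 0 0 1; 0 0 0 -4 0 0 1; 0 0 0 -4 0 0 1'
python3 - <<'E'
from h import *
im=grab_frame("top");cv2.imwrite("pics/top3.png",cv2.resize(im[90:205,245:350],None,fx=5,fy=5,interpolation=2)[:,:,::-1])
w=grab_frame("wrist");cv2.imwrite("pics/w3.png",w[:,:,::-1])
P=[(570.2,14,72)]+[(570.2+r*np.cos(a),14+r*np.sin(a),z) for r,a,z in [(50,np.radians(248.1),111),(77,np.radians(248.1),58),(84,np.radians(248.1),50),(84,np.radians(88),50)]]
print(proj("wrist",P).round(0), ((proj("top",P)-[245,90])*5).round(0))
E
```

```text
time_s: 7.0
ee_pos: [551.4, -32.7, 79.0]
ee_rot: [180.0, 0.0, -163.7]
force: [-0.2, -0.1, -0.5]
gripper_width: 67.0
time_s: 7.62
ee_pos: [452.1, -32.9, 244.4]
ee_rot: [-179.9, 0.4, -163.7]
force: [0.1, 0.7, 0.4]
gripper_width: 90.8
time_s: 8.0
ee_pos: [348.2, -32.6, 241.6]
ee_rot: [180.0, 0.0, -163.7]
force: [1.1, -0.3, -0.6]
gripper_width: 90.9
[[270. 384.]
 [229. 386.]
 [217. 340.]
 [214. 333.]
 [336. 389.]] [[268. 288.]
 [374. 314.]
 [421. 356.]
 [433. 365.]
 [ 88. 288.]]
```

View pics/top3.png

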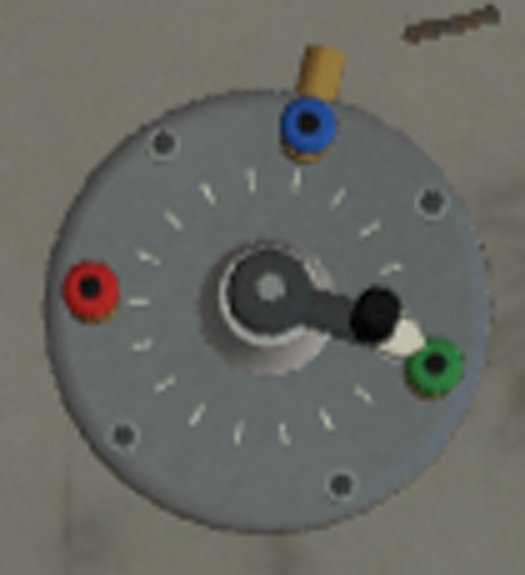

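View pics/w3.png

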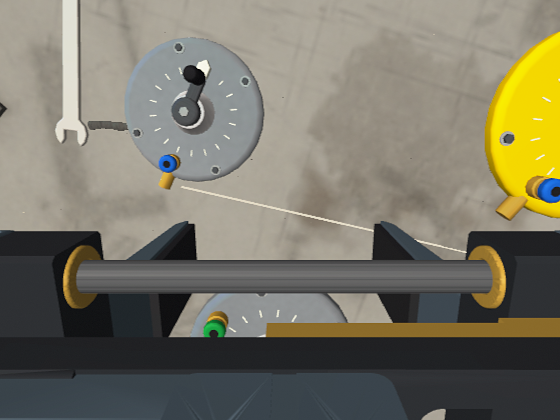

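The top view shows the lever at the green collar, with the knob at crop (375,314) against (374,314) predicted for exact pointing. The wrist camera was too far back to see it. I take one close look for the fine angle.

```bash
python3 -m jog '0 0 0 2 0 0 1; 0 0 0 4 0.3 0 1; 0 0 0 5.8 0.6 0 1; 0 0 0 5.8 0.6 0 1; 0 0 0 5.8 0.6 0 1'
python3 - <<'E'
from h import *
w=grab_frame("wrist")
def P(t):
    t=np.radians(t);return [(570.2+r*np.cos(t),14+r*np.sin(t),z) for r,z in [(0,72),(50,111),(77,58),(84,50)]]
q=proj("wrist",P(248.1));print(q.round(1), proj("wrist",P(252))[1:3].round(1))
c=q.mean(0).astype(int);x,y=max(c[0]-70,0),max(c[1]-60,0)
blobs(w,"wrist",(x,y,140,100))
cr=cv2.resize(w[y:y+100,x:x+140],None,fx=5,fy=5,interpolation=2)[:,:,::-1].copy()
for p in q: cv2.drawMarker(cr,tuple(int(i) for i in (p-[x,y]+.5)*5),(255,0,255),0,8,1)
cv2.imwrite("pics/w4.png",cr);print(x,y)
E
```

```text
time_s: 8.72
ee_pos: [496.4, -17.8, 240.7]
ee_rot: [180.0, -0.1, -163.7]
force: [-0.0, -0.2, -0.1]
gripper_width: 91.0
[[293.1 269. ]
 [251.5 254.7]
 [235.5 221.4]
 [231.2 215.5]] [[249.4 257.5]
 [232.7 225.3]]
green [220 203  24  24 380] [231.5 213.6] [536.8 -64.2]
white [269 226  44  34 438] [287.2 238.4] [ 5.436e+02 -1.000e-01]
white [233 223  23  19 233] [241.5 231.2] [549.5 -48.6]
black [240 233  45  27 538] [253.1 247. ] [543.9 -33. ]
black [182 222  14  38 472] [188.2 242.1] [556.  -90.6]
182 180
```

View pics/w4.png

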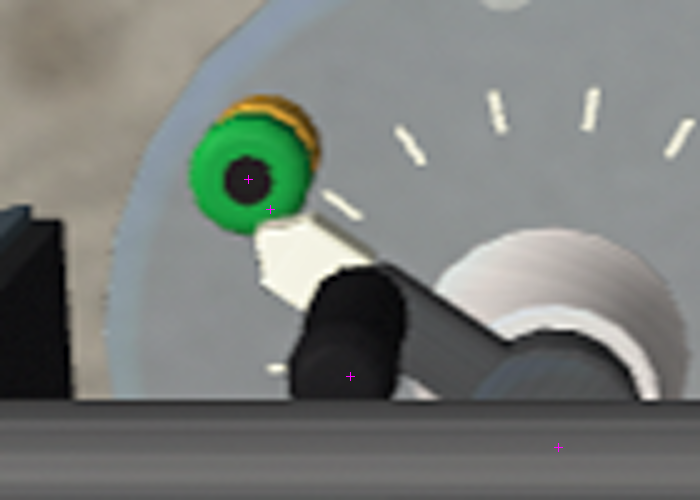

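The crop shows the green collar's centre where projected. The white tip's end is at about (258,250), slightly clockwise of the magenta mark, so there may be a small overshoot. I quantify the tip's angle about the pivot.

Run:
```python
from h import *
C=np.array([570.2,14.])
def pol(cam,u,v,z):
    d=ray(cam,u,v,z)[:2]-C;return np.hypot(*d).round(1),(np.degrees(np.arctan2(d[1],d[0]))%360).round(1)
for n,x,y in [("endA",256,230),("endB",262,280),("side1",300,310),("side2",310,217),("side2b",370,262),("top-left knob",0,0)][:5]:
    print(n,[pol("wrist",182+x/5-.5,180+y/5-.5,z) for z in (58,64)])
print("green",pol("wrist",182+249/5-.5,180+180/5-.5,50))
for z in(58,64): # tip top face at candidate angles, half width 8
  for a in (248,250,252,254):
    t=np.radians(a);q=[(C[0]+77*np.cos(t),C[1]+77*np.sin(t),z),(C[0]+60*np.cos(t),C[1]+60*np.sin(t),z)]
    print(z,a,((proj("wrist",q)+.5-[182,180])*5).round(0).tolist(),((proj("top",q)+.5-[245,90])*5).round(0).tolist())
k=cv2.imread("pics/top3.png");g=cv2.resize(k[240:440,300:500],None,fx=3.5,fy=3.5,interpolation=2)
w=cv2.imread("pics/w1.png");g2=cv2.resize(w[160:250,200:300],None,fx=5.5,fy=5.5,interpolation=2)
print([((proj("top",[(C[0]+50*np.cos(np.radians(a)),C[1]+50*np.sin(np.radians(a)),111)])+.5-[245,90])*5).round(0).tolist() for a in(248,251,254)])
cv2.imwrite("pics/w1c.png",g2)
```

```text
endA [(np.float64(76.9), np.float64(252.2)), (np.float64(77.1), np.float64(250.7))]
endB [(np.float64(70.4), np.float64(259.2)), (np.float64(70.6), np.float64(257.5))]
side1 [(np.float64(60.4), np.float64(261.5)), (np.float64(60.6), np.float64(259.4))]
side2 [(np.float64(69.5), np.float64(244.9)), (np.float64(70.1), np.float64(243.5))]
side2b [(np.float64(53.7), np.float64(244.1)), (np.float64(54.6), np.float64(242.2))]
green (np.float64(83.9), np.float64(248.1))
58 248 [[270.0, 209.0], [335.0, 257.0]] [[423.0, 359.0], [389.0, 345.0]]
58 250 [[263.0, 219.0], [329.0, 264.0]] [[425.0, 354.0], [391.0, 341.0]]
58 252 [[256.0, 229.0], [324.0, 272.0]] [[427.0, 348.0], [392.0, 337.0]]
58 254 [[249.0, 239.0], [319.0, 280.0]] [[429.0, 343.0], [394.0, 333.0]]
64 248 [[267.0, 217.0], [332.0, 266.0]] [[424.0, 357.0], [390.0, 343.0]]
64 250 [[259.0, 227.0], [326.0, 273.0]] [[426.0, 352.0], [392.0, 339.0]]
64 252 [[252.0, 237.0], [321.0, 281.0]] [[428.0, 346.0], [393.0, 335.0]]
64 254 [[245.0, 247.0], [315.0, 289.0]] [[430.0, 341.0], [394.0, 330.0]]
[[[377.0, 317.0]], [[379.0, 312.0]], [[381.0, 306.0]]]
```

View pics/w1c.png

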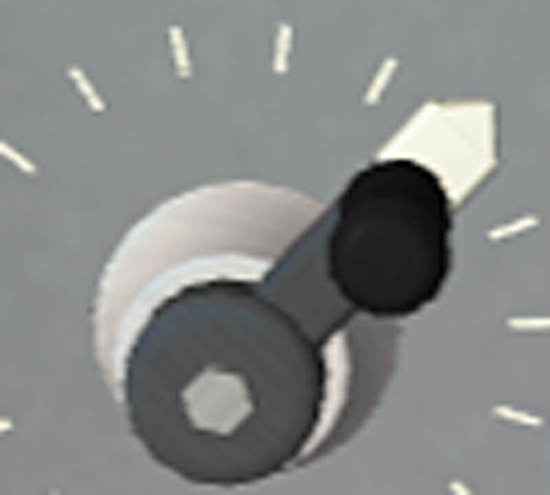

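The enlarged start picture shows the tip is a pointed arrowhead, so the apex seen in w4 at (256,230) is the lever's line. That puts it at about 251° against 248.1° for the collar, an overshoot of about 2.5°, or 2.2 mm at the knob. I regrip with the jaws along the tangent so that closing centres the knob on the right spot.

```bash
python3 -m jog '0 0 2.1 1 -0.3 0 1; 0 0 4.2 2.2 -0.58 0 1; 0 0 6.3 2.2 -0.58 0 1; 0 0 8.4 2.2 -0.58 0 1; 0 0 10.4 2.2 -0.58 0 1'; python3 -m jog '0 0 0 0 0 0 1; 0 0 0 0 0 0 1; 0 0 0 0 0 0 1'
```

```text
time_s: 9.4
ee_pos: [545.7, 22.0, 235.9]
ee_rot: [-177.2, -3.7, -118.2]
force: [-0.4, 0.3, -0.6]
gripper_width: 91.1
time_s: 9.78
ee_pos: [545.9, 21.6, 235.7]
ee_rot: [-177.3, -3.7, -118.4]
force: [0.4, -0.1, -0.2]
gripper_width: 91.0
```

```bash
python3 -c "
from h import *;s=env.state();print(s['qpos'],s['ee_pos'],s['ee_rot'])"
```

```text
[   3.86765231   14.80709671   91.62977567   -4.78022511   73.27041672
 -146.50289809] [545.88985177  21.58243994 235.69822892] [-177.26766109   -3.69032274 -118.35244386]
```

```bash
cat > rv.py <<'E'
import sys
from h import *
from scipy.spatial.transform import Rotation as R
s=env.state();c=R.from_euler('xyz',s["ee_rot"],degrees=True);yaw,x,y,z=map(float,sys.argv[1:])
g=R.from_euler('xyz',[180,0,yaw],degrees=True)
print(s["ee_pos"],s["ee_rot"],s["qpos"][5],"turn",(np.degrees((g*c.inv()).as_rotvec())/5).round(2),"shift",((np.array([x,y,z])-s["ee_pos"])/25).round(2))
E
python3 rv.py -165 551.5 -32.4 240
```

```text
[545.88985177  21.58243994 235.69822892] [-177.26766109   -3.69032274 -118.35244386] -146.5028980901658 turn [ 0.91 -0.25 -9.34] shift [ 0.22 -2.16  0.17]
```

```bash
python3 -m jog '0.18 -0.05 -1.87 0.1 -0.5 0.1 1; 0.36 -0.1 -3.74 0.2 -1 0.15 1; 0.55 -0.15 -5.6 0.2 -1.6 0.17 1; 0.73 -0.2 -7.5 0.22 -2.1 0.17 1; 0.91 -0.25 -9.34 0.22 -2.16 0.17 1'; python3 rv.py 170 551.5 -32.4 220
```

```text
time_s: 10.4
ee_pos: [551.5, -33.3, 239.7]
ee_rot: [180.0, 0.0, -165.4]
force: [0.2, -0.4, -0.1]
gripper_width: 91.0
[551.48422258 -33.33322451 239.65659858] [ 1.79978340e+02  2.04616760e-02 -1.65363287e+02] -109.31237908523819 turn [-0.    0.   -4.93] shift [ 0.    0.04 -0.79]
```

```bash
python3 -m jog '0 0 -2.1 0 0 0 1; 0 0 -4.2 0 0 0 1; 0 0 -6.3 0 0 0 1; 0 0 -8.4 0 0 0 1; 0 0 -10.5 0 0 0 1'; python3 -m jog '0 0 -2.1 0 0 0 1; 0 0 -4.2 0 0 0 1; 0 0 -6.3 0 0 0 1; 0 0 -8.4 0 0 0 1; 0 0 -10.5 0 0 0 1';python3 -m jog '0 0 -2.1 0 0 0 1; 0 0 -4.2 0 0 0 1; 0 0 -4.2 0 0 0 1'; python3 rv.py 68 551.5 -32.4 79
python3 - <<'E'
from h import *
w=grab_frame("wrist");C=(570.2,14)
q=proj("wrist",[(C[0]+r*np.cos(np.radians(248.1)),C[1]+r*np.sin(np.radians(248.1)),z) for r,z in [(0,72),(50,111),(77,61),(84,50)]]);print(q.round(1))
cv2.imwrite("pics/w5.png",w[:,:,::-1])
E
```

```text
time_s: 11.02
ee_pos: [551.4, -32.5, 239.7]
ee_rot: [180.0, 0.0, 142.2]
force: [-0.1, 0.5, 0.0]
gripper_width: 91.5
time_s: 11.65
ee_pos: [551.4, -32.5, 239.7]
ee_rot: [180.0, 0.0, 89.7]
force: [0.4, -0.1, -0.2]
gripper_width: 91.2
time_s: 12.02
ee_pos: [551.4, -32.4, 239.7]
ee_rot: [180.0, 0.0, 69.1]
force: [1.2, 1.2, -0.3]
gripper_width: 91.3
[551.40335261 -32.35293193 239.67039441] [1.79971963e+02 1.38419923e-03 6.91465430e+01] 16.310700337652612 turn [ 0.    0.01 -0.23] shift [ 0.   -0.   -6.43]
[[286.6 139.3]
 [285.7 199.3]
 [284.9 214.6]
 [284.8 218.3]]
```

View pics/w5.png

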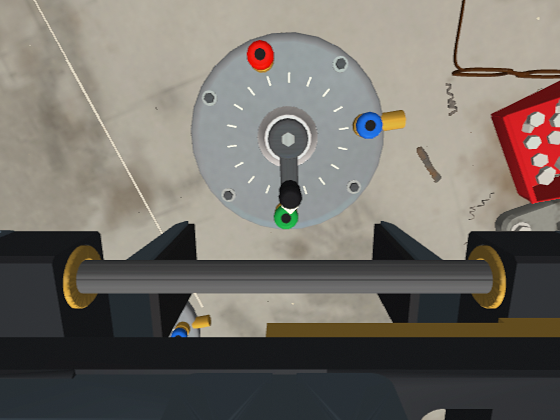

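Now the view looks along the lever: pivot at (288,139), knob top at (290,199), green collar at (286,218). The knob is about 3 px off the pivot–collar line, which confirms the overshoot. I descend and close with the jaws tangential.

```bash
python3 -m jog '0 0 -0.2 0.02 0 -2 1; 0 0 -0.2 0.02 0 -4 1; 0 0 -0.2 0.02 0 -5.5 1; 0 0 -0.2 0.02 0 -6.43 1; 0 0 -0.2 0.02 0 -6.43 1'; python3 -m jog '0 0 0 0 0 0 0.5; 0 0 0 0 0 0 0; 0 0 0 0 0 0 0; 0 0 0 0 0 0 0; 0 0 0 0 0 0 0' 25;  python3 -m jog '0 0 0 0 0 0 0; 0 0 0 0 0 0 0; 0 0 0 0 0 0 0; 0 0 0 0 0 0 0; 0 0 0 0 0 0 0' 25
```

```text
time_s: 12.7
ee_pos: [550.6, -31.7, 77.2]
ee_rot: [-179.8, 0.1, 68.2]
force: [0.3, -0.2, 0.3]
gripper_width: 90.9
time_s: 13.32
ee_pos: [552.0, -31.4, 79.0]
ee_rot: [180.0, -0.0, 68.1]
force: [0.5, 0.1, 0.5]
gripper_width: 44.1
time_s: 13.95
ee_pos: [552.1, -31.5, 78.9]
ee_rot: [180.0, -0.0, 68.1]
force: [1.9, -0.9, -0.3]
gripper_width: 20.2
```

```bash
python3 -m jog '0 0 0 0 0 0 1; 0 0 0 0 0 0 1; 0 0 0 0 0 0 1; 0 0 0 0 0 0 1; 0 0 0 0 0 0 1'; python3 -m jog '0 0 0 0 0 0.5 1; 0 0 0 0 0 2 1; 0 0 0 0 0 4 1; 0 0 0 0 -1 6 1; 0 0 0 0 -2.5 6.4 1'; python3 -m jog '0 0 0 0 0 0 1; 0 0 0 0 0 0 1'
python3 - <<'E'
from h import *
w=grab_frame("wrist");C=(570.2,14)
q=proj("wrist",[(C[0]+r*np.cos(np.radians(248.1)),C[1]+r*np.sin(np.radians(248.1)),z) for r,z in [(0,72),(50,111),(77,61),(84,50)]]);print(q.round(1))
c=q.mean(0).astype(int);x,y=max(c[0]-65,0),max(c[1]-60,0);print(x,y)
t=grab_frame("top")
a=cv2.resize(w[y:y+120,x:x+90],None,fx=4.4,fy=4.4,interpolation=2)
b=cv2.resize(t[130:185,285:345],None,fx=6,fy=6,interpolation=2)
o=np.zeros((530,770,3),np.uint8);o[:a.shape[0],:a.shape[1]]=a;o[:b.shape[0],400:400+b.shape[1]]=b
cv2.imwrite("pics/w6.png",o[:,:,::-1])
E
```

```text
time_s: 14.58
ee_pos: [551.8, -31.4, 78.8]
ee_rot: [180.0, 0.0, 68.1]
force: [0.1, -0.3, 0.7]
gripper_width: 67.4
time_s: 15.2
ee_pos: [553.9, -94.2, 244.2]
ee_rot: [179.5, -0.1, 68.2]
force: [0.1, 0.8, -0.6]
gripper_width: 91.1
time_s: 15.45
ee_pos: [551.5, -93.5, 238.8]
ee_rot: [-180.0, -0.0, 68.1]
force: [0.4, -0.3, -0.7]
gripper_width: 91.4
[[261.   76. ]
 [258.7 133.3]
 [262.8 159.8]
 [263.6 165.5]]
196 73
```

View pics/w6.png

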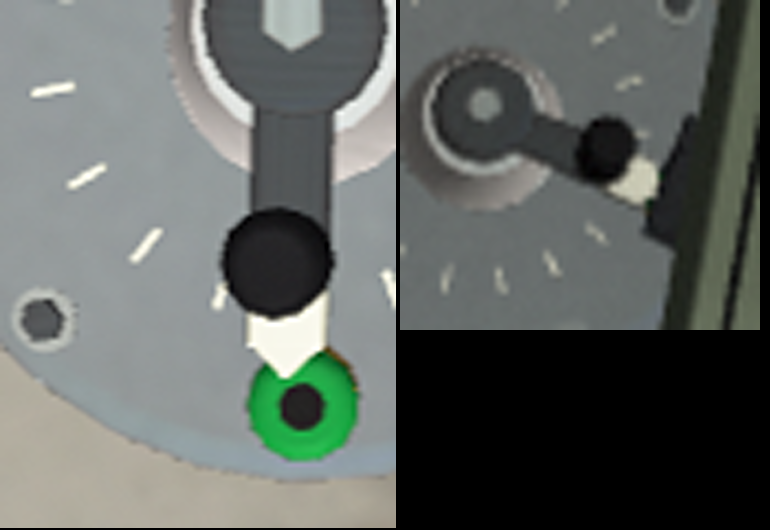

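The left crop shows the arrow tip at (287,376) over the near rim of the green collar, whose centre is (302,407). The lever may now be slightly past the line the other way. I get a figure from the centreline.

Run:
```python
from h import *
f=lambda X,Y,z: ray("wrist",196+X/4.4-.5,73+Y/4.4-.5,z)[:2]
ang=lambda d:(np.degrees(np.arctan2(d[1],d[0]))%360).round(1)
g=f(302,407,50);C=np.array([570.2,14]);hexc=f(293,10,72);print("collar",g,"pivot cap",hexc)
e=g-(C+83.8*np.array([np.cos(np.radians(248.1)),np.sin(np.radians(248.1))]));C2=C+e;print("image bias",e)
for z in (60,64):
    a=f(287,376,z);print(z,"apex from pivot",ang(a-C2),np.hypot(*(a-C2)),"via cap",ang(a-hexc),"collar via cap",ang(g-hexc),"edges",ang(f(288,320,z)-f(291.5,150,z)))
k=f(277,262,111);print("knob",ang(k-C2),np.hypot(*(k-C2)),ang(k-hexc))
```

```text
collar [539.59615332 -63.52507552] pivot cap [571.5187808   14.71439382]
image bias [0.6525295  0.22760255]
60 apex from pivot 246.0 75.69723599279155 via cap 245.7 collar via cap 247.8 edges 246.1
64 apex from pivot 246.2 75.30425379619076 via cap 245.9 collar via cap 247.8 edges 246.1
knob 247.2 49.28023427725258 246.7
```

The lever is at about 246.2° against 248° for the collar, so 1.8° short. I make one small nudge of 1.5 mm by the same tangential regrip.

```bash
python3 -m jog '0 0 0 0.06 1.5 0 1; 0 0 0 0.06 2.48 -1 1; 0 0 0 0.06 2.48 -3 1; 0 0 0 0.06 2.48 -5 1; 0 0 0 0.06 2.48 -6.4 1'; python3 -m jog '0 0 0 0 0 0 0.5; 0 0 0 0 0 0 0; 0 0 0 0 0 0 0; 0 0 0 0 0 0 0; 0 0 0 0 0 0 0' 25;  python3 -m jog '0 0 0 0 0 0 0; 0 0 0 0 0 0 0; 0 0 0 0 0 0 0; 0 0 0 0 0 0 0; 0 0 0 0 0 0 0' 25
```

```text
time_s: 16.18
ee_pos: [551.9, -30.7, 76.1]
ee_rot: [-179.8, 0.1, 68.2]
force: [-0.8, -0.3, 0.2]
gripper_width: 91.2
time_s: 16.8
ee_pos: [553.7, -32.0, 79.5]
ee_rot: [179.9, -0.0, 68.1]
force: [0.2, -0.1, 0.8]
gripper_width: 44.0
time_s: 17.42
ee_pos: [552.9, -31.9, 78.8]
ee_rot: [-180.0, 0.0, 68.1]
force: [-1.9, 0.9, 2.7]
gripper_width: 20.1
```

```bash
python3 -m jog '0 0 0 0.03 -0.01 0 0; 0 0 0 0.03 -0.01 0 0; 0 0 0 0.03 -0.01 0 0'; python3 -m jog '0 0 0 0 0 0 1; 0 0 0 0 0 0 1; 0 0 0 0 0 0 1; 0 0 0 0 0 0 1; 0 0 0 0 0 0 1'; python3 -m jog '0 0 0 0 0 0.5 1; 0 0 0 0 0 2 1; 0 0 0 0 0 4 1; 0 0 0 0 -1 6 1; 0 0 0 0 -2.5 6.4 1'; python3 -m jog '0 0 0 0 0 0 1; 0 0 0 0 0 0 1'
python3 - <<'E'
from h import *
s=env.state();print(s["ee_pos"])
w=grab_frame("wrist");x,y=196,73
np.save("w7.npy",w)
a=cv2.resize(w[y:y+120,x:x+90],None,fx=4.4,fy=4.4,interpolation=2)
cv2.imwrite("pics/w7.png",a[:,:,::-1])
E
```

```text
time_s: 17.8
ee_pos: [554.0, -32.3, 78.8]
ee_rot: [-180.0, 0.0, 68.1]
force: [-2.7, 0.6, 2.1]
gripper_width: 19.9
time_s: 18.42
ee_pos: [554.2, -32.2, 78.8]
ee_rot: [180.0, -0.0, 68.1]
force: [-0.1, 0.6, 0.6]
gripper_width: 67.2
time_s: 19.05
ee_pos: [556.1, -95.0, 244.2]
ee_rot: [179.5, -0.1, 68.2]
force: [0.6, -0.6, -1.4]
gripper_width: 91.6
time_s: 19.3
ee_pos: [553.8, -94.3, 238.8]
ee_rot: [-180.0, -0.0, 68.1]
force: [-0.2, 0.5, -1.7]
gripper_width: 91.3
[553.76278899 -94.28450838 238.78610284]
```

View pics/w7.png

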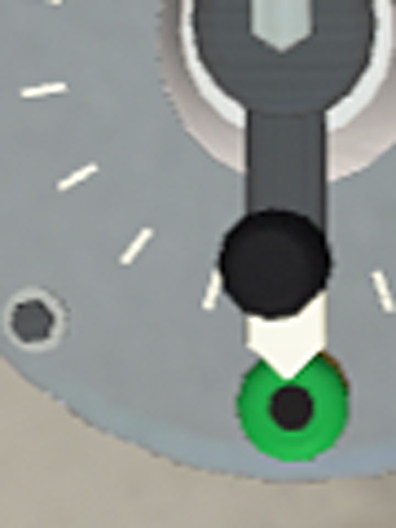

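The tip at (288,379) now points at the collar's centre, (292,407). I run the same numeric check and hand in.

Run:
```python
from h import *
f=lambda X,Y,z: ray("wrist",196+X/4.4-.5,73+Y/4.4-.5,z)[:2]
ang=lambda d:(np.degrees(np.arctan2(d[1],d[0]))%360).round(1)
g=f(292,407,50);C2=g-83.8*np.array([np.cos(np.radians(248.1)),np.sin(np.radians(248.1))])
print("apex",ang(f(288,379,62)-C2),"edges",ang(f(286.5,330,64)-f(286.5,150,64)),"collar 248.1")
env.job_done();print(env.state()["time_s"])
```

```text
apex 248.1 edges 247.3 collar 248.1
the job is handed in; nothing more can be done
the job is handed in; nothing more can be done
```

The lever on the larger grey manifold now points at the green outlet, and I handed the job in at about 19.4 s of the 29 s allowed. I swung it by the knob from about 155° to 248° (world axes), through the near side, so it never crossed the red outlet.

- **Corrections:** the first release overshot by about 2.5–3°, and the first regrip left it about 1.8° short. A second small regrip closed that gap.
- **Last check:** with the gripper lifted clear, the tip measured 248.1° and the lever's edges 247.3°, against 248.1° for the green collar.
- **Other events:** wrist forces in the readings stayed under 8 N. On one turn above the manifold, joint 6 stopped at -146.50°, just inside its -146.56° limit. The tool tilted about 4° there, and I levelled it before descending.
- **Disagreement:** the collars measured about 80° from the manifold's -x side (the side opposite the blue outlet), not the 100° the task states. I aimed at the collar as seen.

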